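# Clamp a lying spice jar gently in the labelling jig

## Robot

A 7-joint arm with a two-finger parallel gripper is mounted at the origin on a cart in front of the work surface, level with it; the furniture and walls round the work are solid. World frame = base frame: x ahead of the robot, y to its left, z up, the work surface at z = 0. Lengths are in m, angles in rad, forces in N, time in s.
With the tool pointing down it reaches from about 0.35 to 0.9 m from the base axis. Payload 8.1 kg.
Tool frame: the origin (TCP) lies on the centre line of the jaws, within the pads' length; the fingertips stand 19 mm ahead of it and the grasp point (between the pads) is the TCP (arm.tip_reach is the distance from the TCP to the fingertips, in m); z points along the fingers, y is the line along which they close (so a half turn about z gives the same grasp; the last joint's range is limited). The gripper opens to 92 mm and grips with 3 to 60 N. Pads are 19 mm wide; open, the fingers measure 130 mm over their backs; the gripper's body (75 mm by 190 mm) begins 47 mm behind the grasp point.
Start: joints at [1.177, 0.434, 0.025, 1.573, -0.012, 1.134, -0.075], TCP at [0.179, -0.599, 0.246] pointing down, gripper open.
Joint ranges: [-2.62, 2.62], [-0.44, 2.09], [-1.27, 1.32], [0.08, 2.57], [-1.32, 4.46], [0.12, 2], [-2.74, 2.74]. Speed limits (rad/s): [2.22, 2.22, 3.01, 3.01, 3.14, 3.14, 3.14].

## Interface

Orientations are given as a rotation vector (axis times angle).
In Python, from cell import arm gives the robot as it stands.
- The arm moves only by the tool arm_command, never from a script. Its argument "targets" is a list that holds one entry, the list of rows, each a list of 6 numbers: the shift along the tool's x, y, z in m, then the turn, a rotation vector about the tool's x, y, z in rad. A call has 1 to 10 rows; each row shifts and turns the commanded pose from where the row before left it, along the tool's axes as they then stand; what a row does not reach is not made up. A row lasts 1/8 s, in which the tool goes at most 62.5 mm and 10.7 degrees, less where a joint would pass 70% of its speed; a pose out of reach is approached as far as the arm can. A call with a gripper value outside its range is refused whole. "jaw" is the finger opening in m, from 0 to 0.0918, set as the call begins (left out, the last holds). The fingers move at their own pace and stop on an object; "newtons" is the grip in N (left out, the last holds). Time passes only in rows, so rows that do not move let the fingers close. It gives the time, the measured TCP pose, the force, the opening and the grip force at its end, in the units of the state.
- arm.observe(): the state, without advancing time (a new reading comes with each control period).
- arm.get_image(name): name is "scene" or "top"; returns a dict with "pixels" (384x512x3 uint8, red, green, blue), "z_map" (384x512 float32, m along the optical axis (not along the pixel's ray), 0 where there is no reading), "fx", "fy", "cx", "cy" (pixels), "xyz" and "rotation" of the camera in the world. Camera axes: x right, y down, z forward; pixel columns grow to the right and rows downward; lengths in m; the calibration is good to about 2 mm. A picture is of the moment at which its call begins.
- arm.sign_off(): hands the job in; it is judged then, once.
The state is a dict: "clock": time; "joints": joint angles; "dq": joint speeds; "joint_efforts": joint torques, N m; "position": TCP position; "ee_rot": TCP orientation; "force": force on the tool from outside, world axes, zero at the start; "ft_torque": the same for the moment, N m; "width": opening from 0.0 (shut) to 1.0 (fully open); "gripper_force": force on a finger pad.
Only numpy, scipy, OpenCV 4.12 (cv2) and the standard library are available. Lean on these libraries where they do the work, as an engineer would, in place of code of your own. Each camera call takes 0.05 s, during which the arm holds its last target. There are 200 camera calls.

## Task

Get the lying glass spice jar ready for its label: roll it over the jig's plate, away from you, by pushing its side, until it lies between the two dark lines on the plate; do not let it run over the far line and do not lift it. Then slide the jaw lengthwise against it until the jar is pushed up to the end stop and stays lightly clamped. The glass is thin: never press on it with more than 12 N, and leave the salt jar beside the jig standing where it is.

Things in the scene. Friction and masses are not known exactly. Their poses are not given: they have to be found in the camera images.
- jig: flat aluminium labelling jig fixed to the worktop: a plate 10 mm thick, reaching in its own frame from x -130 to +55 mm and y -165 to +125 mm. Origin on the worktop under the clamping axis; x is the rolling direction (roughly away from the robot), y the clamping direction (roughly to the left), z up
- jaw (a joint): slide of the jaw along the jig's +y, in m: 0 fully drawn back (right) to 0.085; starts at 0 to 0.015. Friction about 4 N, stays where left; when released it keeps at most those 4 N on the jar. The free pad's face is at the jig's y = -90 mm + this value. With the jar against the end stop, each mm pushed on adds 1.5 N on the glass (spring plunger, 10 mm travel)
- jaw_plate_back (a point): centre of the back (-y) face of the jaw's upright push plate, 55 mm above the worktop; push here along the jig's +y, or pinch the plate. It is 40 mm wide (x), 10 mm thick (y), its top edge 75 mm above the worktop; the carriage block in front of it (from 13 mm ahead of the back face) is 50 mm high
- jar: glass spice jar with screw lid, 45 mm in diameter, 108 mm long, about 0.11 kg, lying on the jig's plate on the robot's side of the clamping axis, lid to the left, its axis 32.5 mm above the worktop. Origin at the centre of its base (right end), z along its axis to the lid, x level at the start and turning as it rolls. Smooth: it rolls when pushed at its side, running on 2 mm after a 20 mm/s push, 25 mm after 50 mm/s
- jar_base (a point): centre of the jar's base, its right end
- jar_lid (a point): centre of the jar's lid end, its left end
- jar_mid (a point): midpoint of the jar's axis, 54 mm from either end
- salt_jar: salt jar, 47 mm in diameter, 97 mm tall, standing loose on the worktop to the left of the jig; origin at the centre of its underside; leave it alone
- clamp_axis (a point): point of the clamping axis at the jig's x = y = 0, 32.5 mm above the worktop; the axis runs along the jig's y. At its left (+y) end stands a fixed steel end stop, 44 mm wide, 52 mm high above the worktop, with a round rubber face toward the jaw; it is adjustable: its face may stand anywhere from y = +66 to +86 mm (not measured)
- far_line (a point): middle of the far one of the two dark lines, 4 mm wide and 200 mm long, that lie on the plate along the jig's y at x = -30 and x = +30 mm. The 45 mm jar lies between them when its axis is within 7.5 mm of x = 0 at both ends
- plunger: the jaw's round rubber pad, 26 mm across, on its spring plunger in the 44 mm wide steel carriage; origin on the jig's plate top under the pad's face, axes as the jig's; moves with the jaw and springs back up to 10 mm into it
Not all that is in view belongs to the job. What is shaped like the jar but blue is not meant.

How it is judged:
By the outcome, as a careful person would: the job done as asked, in the order asked, and still so for the second after the job is handed in, with the robot touching nothing.
It also fails if it takes over 64 s, if anything falls off the work surface, if the arm or the gripper's body presses on something with over 40 N, if the wrist force passes 120 N, or if a joint passes its speed limit or range.

## Working session

There is one attempt and no reset: what is moved stays moved. The work goes in short steps, Python scripts to look and compute and a tool call to move; the robot and the scene stay as the last step left them, time stands still between calls to the robot, and variables do not carry over. Pictures are saved under pics/ and viewed, at most 11 in all, crops included, and the job is handed in when it is done.

Besides the shell and the picture viewer there is one more tool, called after "Call:" as a command line: name --argument value ..., lists and objects as JSON in quotes. arm_command: Moves the arm, as the interface text tells. Its arguments: {"type":"object","properties":{"targets":{"type":"array","items":{"type":"array","items":{"type":"array","items":{"type":"number"}}}},"jaw":{"type":"number"},"newtons":{"type":"number"}},"required":["targets"]}

```bash
mkdir -p pics; ls; python3 - <<'E'
from cell import arm
import cv2,numpy as np
s=arm.observe();print({k:np.round(v,3) for k,v in s.items()})
for n in("scene","top"):
    d=arm.get_image(n);cv2.imwrite(f"pics/{n}0.png",d["pixels"][:,:,::-1]);print(n,d["fx"],d["fy"],d["cx"],d["cy"],d["xyz"],np.round(d["rotation"],3).tolist())
E
```

```text
pics
{'clock': np.float64(0.0), 'joints': array([ 1.177,  0.435,  0.025,  1.574, -0.012,  1.134, -0.075]), 'dq': array([ 0.   ,  0.001, -0.001,  0.001, -0.   , -0.002,  0.   ]), 'joint_efforts': array([-0.0000e+00, -6.6786e+01,  9.8500e-01, -3.1447e+01, -6.1000e-02,
        4.3000e-02,  0.0000e+00]), 'position': array([ 0.179, -0.598,  0.245]), 'ee_rot': array([-3.107e+00, -4.550e-01,  1.000e-03]), 'force': array([0.497, 0.348, 0.204]), 'ft_torque': array([-0.008, -0.014, -0.025]), 'gripper_force': np.float64(0.0), 'width': np.float64(1.003)}
scene 394.55537651579925 394.55537651579925 251.40882974598787 193.356442828977 [-0.05340682  0.61745329  0.72402418] [-1.042, 2.296, -1.116]
top 389.81236553368495 389.81236553368495 254.27027581828648 190.3197880269729 [0.43728785 0.075088   1.11444654] [-2.127, 2.123, -0.187]
```

View pics/scene0.png

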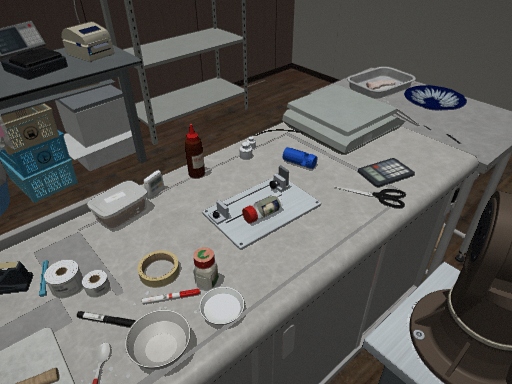

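View pics/top0.png

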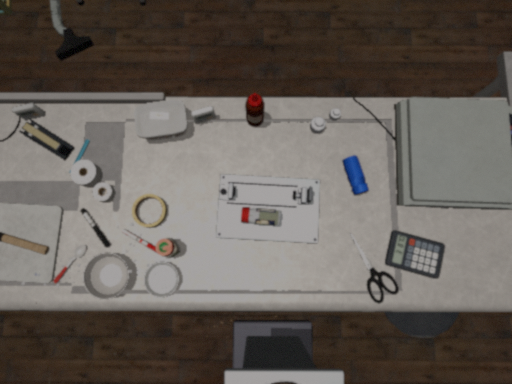

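Candidates for the jar: the red-lidded glass jar on the jig (top 262,217; scene 262,209), the blue cylinder (top 356,175; excluded by colour), the standing red-lidded salt jar (top 168,247; leave alone) and the red bottle (top 255,108; off the jig). I choose the lying one on the plate. Next is a close crop, with measurements.

```bash
cat > h.py <<'E'
from cell import arm
import cv2,numpy as np
from scipy.spatial.transform import Rotation as R
def cam(n):
    d=arm.get_image(n); r=np.array(d["rotation"]); d["R"]=R.from_rotvec(r).as_matrix() if r.size==3 else r; return d
def ray(d,uv,z):
    uv=np.atleast_2d(np.array(uv,float)); v=np.c_[(uv[:,0]-d["cx"])/d["fx"],(uv[:,1]-d["cy"])/d["fy"],np.ones(len(uv))]@d["R"].T
    o=np.array(d["xyz"]); return o+v*((z-o[2])/v[:,2])[:,None]
def proj(d,p):
    q=(np.atleast_2d(p)-np.array(d["xyz"]))@d["R"]; return np.c_[q[:,0]/q[:,2]*d["fx"]+d["cx"],q[:,1]/q[:,2]*d["fy"]+d["cy"]]
def crop(d,u,v,w,h,k,f): cv2.imwrite(f,cv2.resize(d["pixels"][v:v+h,u:u+w,::-1],None,fx=k,fy=k,interpolation=cv2.INTER_CUBIC))
E
python3 - <<'E'
from h import *
t=cam("top");crop(t,208,168,120,84,6.5,"pics/t1.png")
s=cam("scene");crop(s,195,160,135,90,5.9,"pics/s1.png")
# plate mask from depth: height map
vv,uu=np.mgrid[0:384,0:512];z=t["z_map"]
P=np.stack([(uu-t["cx"])/t["fx"]*z,(vv-t["cy"])/t["fy"]*z,z],-1)@t["R"].T+t["xyz"]
H=P[...,2];print(np.round(H[235:247:2,270],4),np.round(H[200:216:3,228],4))
m=((H>0.006)&(z>0)).astype(np.uint8);m[:168]=0;m[252:]=0;m[:,:205]=0;m[:,332:]=0
c=max(cv2.findContours(m,0,2)[0],key=cv2.contourArea)
r=cv2.minAreaRect(ray(t,c[:,0],0.01)[:,:2].astype(np.float32));print(r)
b=cv2.boxPoints(r);print(b)
E
```

```text
[ 0.0097  0.0071  0.0094 -0.0032 -0.0032 -0.0019] [0.0121 0.0108 0.0101 0.0111 0.0103 0.0079]
((0.5875945091247559, 0.040569789707660675), (0.2887539565563202, 0.18431377410888672), 86.8624267578125)
[[ 0.4876735  -0.09854668]
 [ 0.67171097 -0.10863484]
 [ 0.6875155   0.17968626]
 [ 0.50347805  0.18977442]]
```

View pics/t1.png

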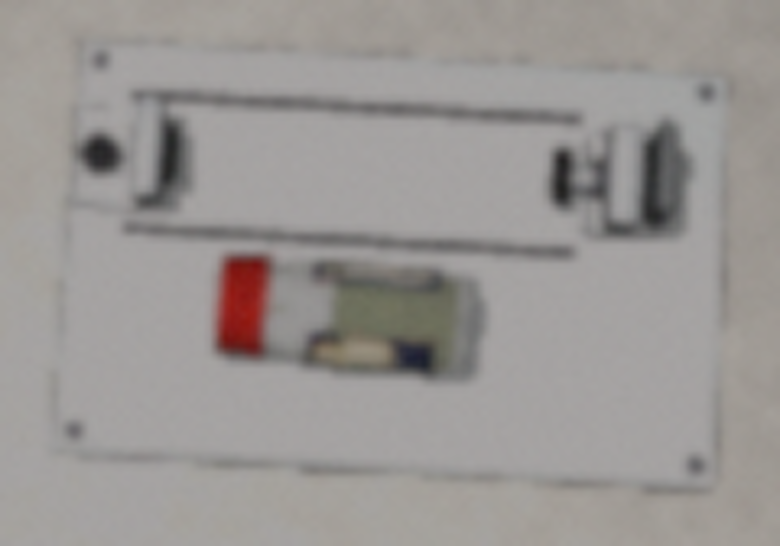

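View pics/s1.png

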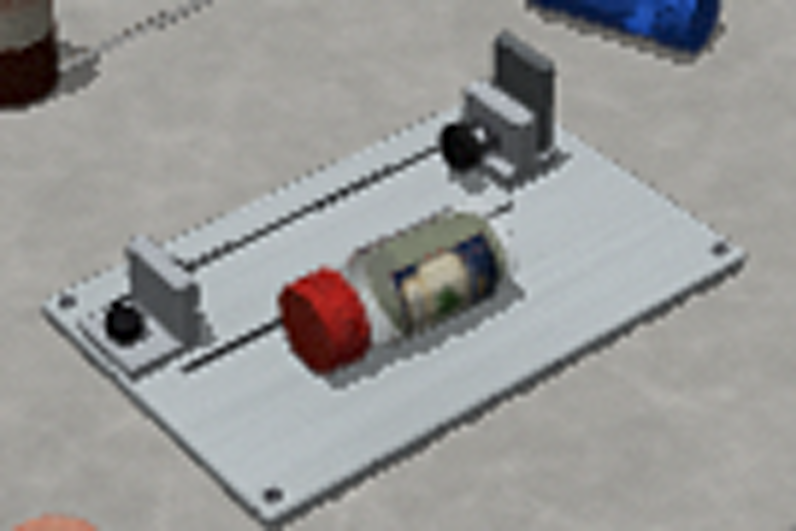

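The crops confirm the choice: the jar lies on the robot's side of the near line. In the top crop its red lid is at (243,305) and its base at (480,325). The lines run (135,97)-(580,119) and (125,228)-(573,252), the pad face is at x≈553, and the jaw plate's back is at about (685,180).

```bash
cat >> h.py <<'E'
def linefit(d,a,b):  # dark line in top view, crop coords -> world pts
    g=cv2.cvtColor(d["pixels"],cv2.COLOR_RGB2GRAY).astype(float);pts=[]
    for u in range(int(a[0])+2,int(b[0])-1):
        v=a[1]+(b[1]-a[1])*(u-a[0])/(b[0]-a[0]);k=np.arange(int(round(v))-2,int(round(v))+3);w=np.clip(np.max(g[k,u])-g[k,u]-8,0,None)
        if w.sum()>15: pts.append((u,(w*k).sum()/w.sum()))
    p=ray(d,pts,.01);f=np.polyfit(p[:,1],p[:,0],1);return f,p
E
cat > m.py <<'E'
from h import *
t=cam("top");C=lambda x,y:((x+.5)/6.5-.5+208,(y+.5)/6.5-.5+168)
ff,_=linefit(t,C(135,97),C(580,119));fn,_=linefit(t,C(125,228),C(573,252))
print(ff,fn)
yaw=-3.14*np.pi/180
print("line yaws deg",-np.degrees(np.arctan([ff[0],fn[0]])))
E
python3 - <<'E'
exec(open('m.py').read())
ex=np.array([np.cos(yaw),np.sin(yaw)]);ey=np.array([-ex[1],ex[0]])
# x of axis: mean of lines; y origin from plate corners
for O in [np.array([0.4877,-.0985])+.13*ex+.165*ey, np.array([.5876,.0406])+.0375*ex+.02*ey]: print("O plate",O)
y=O[1];print("axis x from lines at that y",(np.polyval(ff,y)+np.polyval(fn,y))/2, (np.polyval(ff,y)-np.polyval(fn,y)))
J=lambda p:np.c_[(p[:,:2]-O)@ex,(p[:,:2]-O)@ey]
print("jar lidT lidB baseT baseB",J(ray(t,[C(220,256),C(216,353),C(478,278),C(474,380)],.0325)).round(4))
print("pad,stop face",J(ray(t,[C(553,178),C(186,150)],.0325)).round(4),"plate back top",J(ray(t,[C(690,180)],.075)).round(4))
# depth-based jar and jaw
vv,uu=np.mgrid[168:252,208:328];z=t["z_map"][168:252,208:328]
P=np.stack([(uu-t["cx"])/t["fx"]*z,(vv-t["cy"])/t["fy"]*z,z],-1)@t["R"].T+t["xyz"]
p=P.reshape(-1,3);q=np.c_[J(p),p[:,2]]
m=q[(q[:,2]>.025)&(q[:,0]<-25)&(q[:,0]>-110)&(abs(q[:,1])<.1)&(q[:,0]<-.025)];print("jar",m[:,:2].min(0),m[:,:2].max(0),np.median(m,0),len(m))
for a in(.0,):
  f=np.polyfit(m[:,1],m[:,0],1);print(f)
m=q[(q[:,2]>.06)&(q[:,1]<-.07)];print("plate",m[:,:2].min(0),m[:,:2].max(0),m[:,2].max())
st=arm.observe();Rm=R.from_rotvec(st["ee_rot"]).as_matrix();print("tool x yaw",np.degrees(np.arctan2(Rm[1,0],Rm[0,0])),Rm.round(3).tolist())
E
```

```text
[0.05245918 0.65387964] [0.05661782 0.59363597]
line yaws deg [-3.00293684 -3.24050269]
O plate [0.62654285 0.05913141]
O plate [0.62613922 0.05851588]
axis x from lines at that y 0.6269491708516461 0.06000031878062495
jar lidT lidB baseT baseB [[-0.0425  0.0556]
 [-0.0843  0.0547]
 [-0.0457 -0.0557]
 [-0.0896 -0.056 ]]
pad,stop face [[-0.0003 -0.0862]
 [ 0.003   0.0733]] plate back top [[-0.0053 -0.1394]]Traceback (most recent call last):
  File "<stdin>", line 13, in <module>
    return umr_minimum(a, axis, None, out, keepdims, initial, where)
ValueError: zero-size array to reduction operation minimum which has no identity
```

```bash
cat >> h.py <<'E'
O=np.array([.6268,.0587]);yaw=np.radians(-3.12);ex=np.array([np.cos(yaw),np.sin(yaw)]);ey=np.array([-ex[1],ex[0]])
J=lambda p:np.c_[(np.atleast_2d(p)[:,:2]-O)@ex,(np.atleast_2d(p)[:,:2]-O)@ey]
def go(x,y,z):
    s=arm.observe();M=R.from_rotvec(s["ee_rot"]).as_matrix();T=np.c_[np.r_[ex,0],np.r_[-ey,0],[0,0,-1]]
    g=np.r_[O+x*ex+y*ey,z];d=g-s["position"]
    print("t",s["clock"],"jig",J(s["position"]).round(4),"z",s["position"][2].round(4),"w",s["width"].round(3),"F(jig)",(T.T@s["force"]).round(2))
    print("shift in current tool",(M.T@d).round(4),"in aligned tool",(T.T@d).round(4),"turn",R.from_matrix(M.T@T).as_rotvec().round(4))
E
python3 -c "
from h import *
go(-.120,0,.12)"
```

```text
Traceback (most recent call last):
  File "h.py", line 23, in go
    print("t",s["clock"],"jig",J(s["position"]).round(4),"z",s["position"][2].round(4),"w",s["width"].round(3),"F(jig)",(T.T@s["force"]).round(2))
                                                                                           ^^^^^^^^^^^^^^^^
AttributeError: 'float' object has no attribute 'round'
```

```bash
sed -i 's/s\["position"\]\[2\].round(4)/round(float(s["position"][2]),4)/;s/s\["width"\].round(3)/round(float(s["width"]),3)/' h.py
python3 -c "
from h import *
go(-.120,0,.12)"
```

```text
t 0.25 jig [[-0.4113 -0.6807]] z 0.2454 w 0.995 F(jig) [ 0.75  0.81 -1.04]
shift in current tool [ 0.5044 -0.5419  0.1257] in aligned tool [ 0.2913 -0.6807  0.1254] turn [-7.000e-04  2.000e-04  3.452e-01]
```

Call:
arm_command --targets '[[[0, 0, 0, 0, 0, 0.172], [0, 0, 0, 0, 0, 0.173], [0.03, -0.05, 0, 0, 0, 0], [0.03, -0.05, 0, 0, 0, 0], [0.03, -0.05, 0, 0, 0, 0], [0.03, -0.05, 0, 0, 0, 0], [0.03, -0.05, 0, 0, 0, 0], [0.03, -0.05, 0, 0, 0, 0], [0.03, -0.05, 0, 0, 0, 0], [0.03, -0.05, 0, 0, 0, 0]]]' --jaw 0.05

```text
clock: 1.5
position: [0.4413, -0.2108, 0.2459]
ee_rot: [3.14, -0.086, 0.001]
force: [2.3, -0.8, -0.1]
width: 0.547
gripper_force: 0.0
```

```bash
python3 -c "
from h import *
go(-.120,0,.12)"
```

```text
t 1.5 jig [[-0.1705 -0.2792]] z 0.2459 w 0.547 F(jig) [2.33 0.7  0.1 ]
shift in current tool [ 0.0504 -0.2792  0.1259] in aligned tool [ 0.0505 -0.2792  0.1259] turn [ 0.0003 -0.0005 -0.0001]
```

Call:
arm_command --targets '[[[0.01, -0.05, 0, 0, 0, 0], [0.01, -0.05, 0, 0, 0, 0], [0.01, -0.05, 0, 0, 0, 0], [0.01, -0.05, 0.02, 0, 0, 0], [0.01, -0.045, 0.03, 0, 0, 0], [0, -0.034, 0.03, 0, 0, 0], [0, 0, 0.03, 0, 0, 0], [0, 0, 0.015, 0, 0, 0], [0, 0, 0, 0, 0, 0]]]'

```text
clock: 2.62
position: [0.5051, 0.0628, 0.1201]
ee_rot: [3.14, -0.086, -0.003]
force: [-0.3, 0.2, 1.4]
width: 0.54
gripper_force: 0.0
```

```bash
python3 -c "
from h import *
go(-.120,0,.04)
t=cam('top');crop(t,208,168,120,84,5,'pics/t2.png')
s=cam('scene');crop(s,195,140,135,110,5.4,'pics/s2.png')"
```

```text
t 2.625 jig [[-0.1217 -0.0026]] z 0.1201 w 0.54 F(jig) [-0.31 -0.15 -1.42]
shift in current tool [ 0.0019 -0.0026  0.0801] in aligned tool [ 0.0017 -0.0026  0.0801] turn [ 0.0007  0.0017 -0.0006]
```

View pics/s2.png

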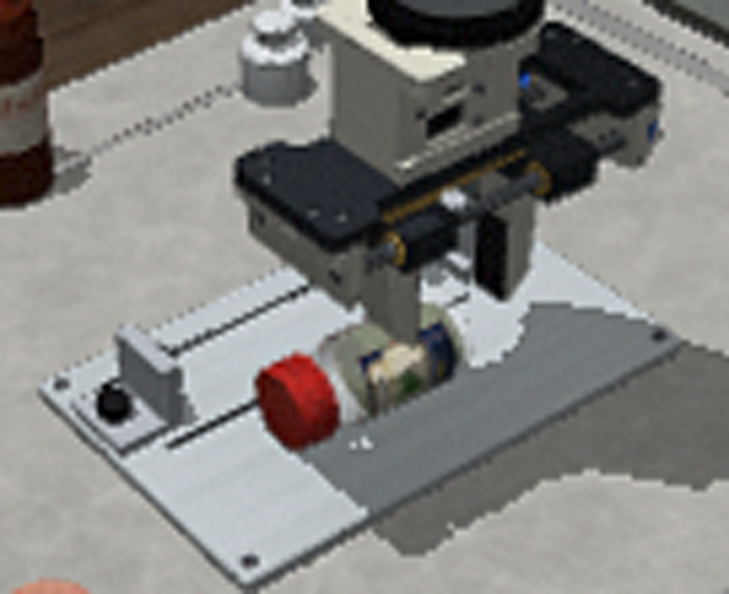

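The gripper stands behind the jar (jar in crop (280,400)-(440,330)), clear of the jaw. Descending behind the jar.

Call:
arm_command --targets '[[[0.001, -0.0025, 0.025, 0, 0, 0], [0, 0, 0.025, 0, 0, 0], [0, 0, 0.02, 0, 0, 0], [0, 0, 0.01, 0, 0, 0], [0.004, 0, 0, 0, 0, 0], [0.004, 0, 0, 0, 0, 0], [0.003, 0, 0, 0, 0, 0], [0.003, 0, 0, 0, 0, 0], [0.002, 0, 0, 0, 0, 0], [0.002, 0, 0, 0, 0, 0]]]'

```text
clock: 3.98
position: [0.5248, 0.0649, 0.0408]
ee_rot: [3.14, -0.085, 0.0]
force: [-0.2, -0.3, -0.7]
width: 0.547
gripper_force: 0.0
```

```bash
python3 -c "
from h import *
go(-.098,0,.04)"
```

```text
t 3.975 jig [[-0.1022  0.0007]] z 0.0408 w 0.547 F(jig) [-0.16  0.28  0.7 ]
shift in current tool [0.0042 0.0007 0.0008] in aligned tool [0.0042 0.0007 0.0008] turn [ 0.     -0.      0.0002]
```

Call:
arm_command --targets '[[[0.002, 0, 0, 0, 0, 0], [0.002, 0, 0, 0, 0, 0], [0.002, 0, 0, 0, 0, 0], [0.002, 0, 0, 0, 0, 0], [0.002, 0, 0, 0, 0, 0], [0.002, 0, 0, 0, 0, 0], [0.002, 0, 0, 0, 0, 0], [0.002, 0, 0, 0, 0, 0], [0.002, 0, 0, 0, 0, 0], [0.002, 0, 0, 0, 0, 0]]]'

```text
clock: 5.22
position: [0.5448, 0.0639, 0.0407]
ee_rot: [3.14, -0.085, 0.0]
force: [0.2, 0.4, 0.3]
width: 0.541
gripper_force: 0.0
```

Call:
arm_command --targets '[[[0.002, 0, 0, 0, 0, 0], [0.002, 0, 0, 0, 0, 0], [0.002, 0, 0, 0, 0, 0], [0.002, 0, 0, 0, 0, 0], [0.002, 0, 0, 0, 0, 0], [0.002, 0, 0, 0, 0, 0], [0.002, 0, 0, 0, 0, 0], [0.002, 0, 0, 0, 0, 0], [0.002, 0, 0, 0, 0, 0], [0.002, 0, 0, 0, 0, 0]]]'

```text
clock: 6.48
position: [0.5647, 0.0628, 0.0407]
ee_rot: [3.14, -0.085, -0.0]
force: [-0.7, 0.3, -0.3]
width: 0.547
gripper_force: 0.0
```

```bash
python3 -c "
from h import *
go(-.034,0,.04)
s=cam('scene');crop(s,195,140,135,110,5.4,'pics/s3.png')"
```

```text
t 6.475 jig [[-0.0622  0.0007]] z 0.0407 w 0.547 F(jig) [-0.71 -0.24  0.32]
shift in current tool [0.0282 0.0007 0.0007] in aligned tool [0.0282 0.0007 0.0007] turn [0.0001 0.     0.0002]
```

View pics/s3.png

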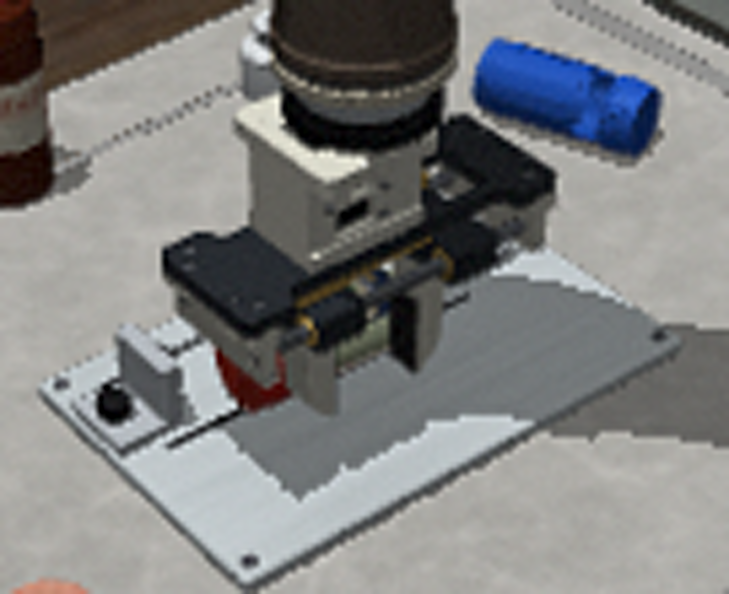

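The jar (lid at crop (255,380)) is rolling ahead of the fingers and has reached the near line. Going on slowly.

Call:
arm_command --targets '[[[0.002, 0, 0, 0, 0, 0], [0.002, 0, 0, 0, 0, 0], [0.002, 0, 0, 0, 0, 0], [0.002, 0, 0, 0, 0, 0], [0.002, 0, 0, 0, 0, 0], [0.002, 0, 0, 0, 0, 0], [0.002, 0, 0, 0, 0, 0], [0.002, 0, 0, 0, 0, 0], [0.002, 0, 0, 0, 0, 0], [0.002, 0, 0, 0, 0, 0]]]'

```text
clock: 7.78
position: [0.5848, 0.0617, 0.0407]
ee_rot: [3.14, -0.085, 0.0]
force: [-0.4, 0.6, 0.3]
width: 0.548
gripper_force: 0.0
```

Call:
arm_command --targets '[[[0.0015, 0, 0, 0, 0, 0], [0.0015, 0, 0, 0, 0, 0], [0.001, 0, 0, 0, 0, 0], [0.001, 0, 0, 0, 0, 0], [0, 0, 0, 0, 0, 0], [-0.01, 0, 0, 0, 0, 0], [-0.03, 0, 0, 0, 0, 0], [-0.04, 0, 0, 0, 0, 0], [-0.04, 0, -0.02, 0, 0, 0], [-0.04, 0, -0.02, 0, 0, 0]]]'

```text
clock: 9.02
position: [0.4276, 0.0701, 0.081]
ee_rot: [3.14, -0.085, -0.001]
force: [-0.2, 1.0, 0.9]
width: 0.546
gripper_force: 0.0
```

```bash
python3 -c "
from h import *
go(-.034,0,.04)
t=cam('top');crop(t,208,168,120,84,6.5,'pics/t4.png')"
```

```text
t 9.025 jig [[-0.1995  0.0005]] z 0.081 w 0.546 F(jig) [-0.28 -0.95 -0.93]
shift in current tool [0.1656 0.0006 0.0408] in aligned tool [0.1655 0.0005 0.041 ] turn [0.0003 0.0009 0.0005]
```

View pics/t4.png

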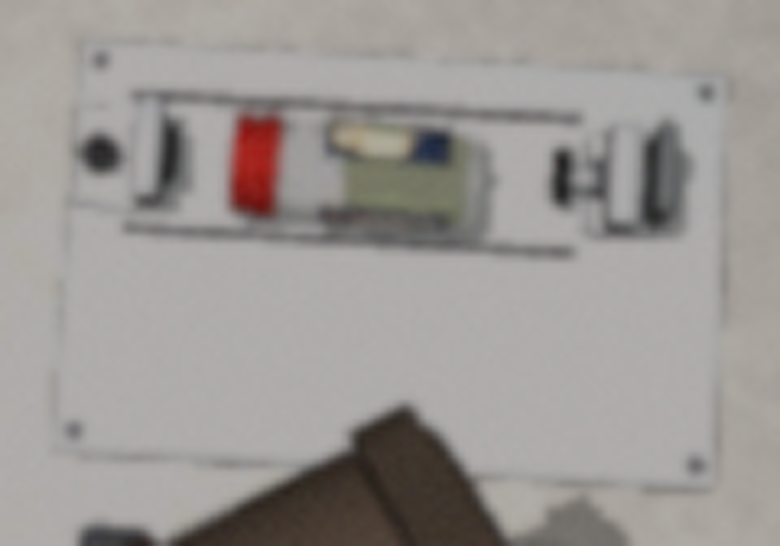

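```bash
python3 - <<'E'
from h import *
t=cam("top");C=lambda x,y:((x+.5)/6.5-.5+208,(y+.5)/6.5-.5+168)
print(J(ray(t,[C(236,117),C(234,216),C(488,140),C(484,243)],.0325)).round(4))
hsv=cv2.cvtColor(t["pixels"],cv2.COLOR_RGB2HSV);m=cv2.inRange(hsv,(0,130,60),(8,255,255))|cv2.inRange(hsv,(172,130,60),(180,255,255))
m[:168]=0;m[210:]=0;m[:,:235]=0;m[:,260:]=0
c=max(cv2.findContours(m,0,2)[0],key=cv2.contourArea);M=cv2.moments(m,True);print(cv2.boundingRect(c),J(ray(t,[(M["m10"]/M["m00"],M["m01"]/M["m00"])],.0325)))
s=cam("scene");h2=cv2.cvtColor(s["pixels"],cv2.COLOR_RGB2HSV)
crop(s,195,140,135,110,5.4,'pics/s4.png')
print("jig x0 axis y=50,-58 at z .0325 in scene crop", ((proj(s,[np.r_[O+y*ey,.0325] for y in(.052,-.056)])-[195,140])*5.4).round(0))
E
```

```text
[[ 0.0182  0.0523]
 [-0.0254  0.0505]
 [ 0.0142 -0.0576]
 [-0.031  -0.0578]]
(244, 186, 7, 15) [[-0.00211572  0.04283092]]
jig x0 axis y=50,-58 at z .0325 in scene crop [[209. 344.]
 [373. 264.]]
```

View pics/s4.png

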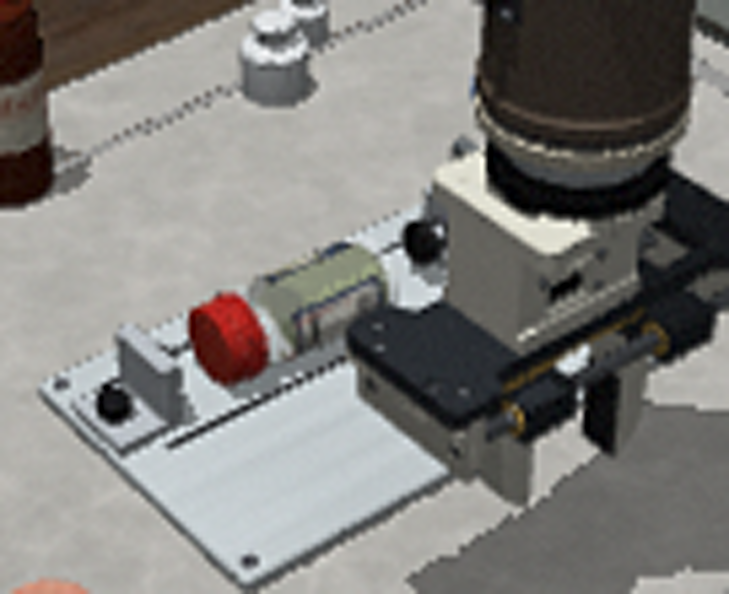

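The jar lies between the lines (top crop: lid (257,165), base (488,190)). It is a few mm short of centre, with the base end furthest back at about x = -8 mm. I'll give it one gentle straightening nudge of about 3–4 mm.

Call:
arm_command --targets '[[[0.04, 0, 0.02, 0, 0, 0], [0.04, 0, 0.02, 0, 0, 0], [0.03, 0, 0, 0, 0, 0], [0.02, 0, 0, 0, 0, 0], [0.013, 0, 0, 0, 0, 0], [0.005, 0, 0, 0, 0, 0], [0.003, 0, 0, 0, 0, 0], [0.002, 0, 0, 0, 0, 0], [0.001, 0, 0, 0, 0, 0], [0.001, 0, 0, 0, 0, 0]]]'

```text
clock: 10.42
position: [0.5845, 0.0617, 0.0408]
ee_rot: [3.14, -0.085, -0.0]
force: [-1.0, -0.5, 0.7]
width: 0.546
gripper_force: 0.0
```

```bash
python3 -c "
from h import *
go(-.034,0,.04)"
```

```text
t 10.425 jig [[-0.0424  0.0007]] z 0.0408 w 0.546 F(jig) [-0.94  0.58 -0.67]
shift in current tool [0.0084 0.0007 0.0008] in aligned tool [0.0084 0.0007 0.0008] turn [0.0001 0.     0.0003]
```

Call:
arm_command --targets '[[[0.001, 0, 0, 0, 0, 0], [0.001, 0, 0, 0, 0, 0], [0.001, 0, 0, 0, 0, 0], [0.001, 0, 0, 0, 0, 0], [0.001, 0, 0, 0, 0, 0], [0.001, 0, 0, 0, 0, 0], [0.001, 0, 0, 0, 0, 0], [0.001, 0, 0, 0, 0, 0], [0.001, 0, 0, 0, 0, 0], [0, 0, 0, 0, 0, 0]]]'

```text
clock: 11.68
position: [0.5937, 0.0612, 0.0407]
ee_rot: [3.14, -0.085, 0.0]
force: [0.7, -0.1, -0.2]
width: 0.546
gripper_force: 0.0
```

Call:
arm_command --targets '[[[0, 0, 0, 0, 0, 0], [-0.01, 0, 0, 0, 0, 0], [-0.03, 0, 0, 0, 0, 0], [-0.04, 0, 0, 0, 0, 0], [-0.04, 0.03, -0.02, 0, 0, 0], [-0.03, 0.04, -0.03, 0, 0, 0], [0, 0.05, -0.02, 0, 0, 0], [0, 0.05, 0, 0, 0, 0]]]' --jaw 0.0

```text
clock: 12.68
position: [0.4346, -0.1016, 0.1124]
ee_rot: [3.14, -0.084, 0.005]
force: [0.9, 0.2, -0.6]
width: 0.003
gripper_force: 0.0
```

```bash
python3 - <<'E'
from h import *
go(-.0,-.195,.11)
t=cam('top');crop(t,208,168,120,84,6.5,'pics/t5.png')
hsv=cv2.cvtColor(t["pixels"],cv2.COLOR_RGB2HSV);m=cv2.inRange(hsv,(0,130,60),(8,255,255))|cv2.inRange(hsv,(172,130,60),(180,255,255))
m[:168]=0;m[210:]=0;m[:,:235]=0;m[:,260:]=0
M=cv2.moments(m,True);print(J(ray(t,[(M["m10"]/M["m00"],M["m01"]/M["m00"])],.0325)))
E
```

```text
t 12.675 jig [[-0.1832 -0.1705]] z 0.1124 w 0.003 F(jig) [ 0.89 -0.27  0.61]
shift in current tool [0.1832 0.0247 0.0031] in aligned tool [0.1832 0.0245 0.0024] turn [ 0.0006 -0.0034  0.0011]
[[0.00318622 0.04274763]]
```

View pics/t5.png

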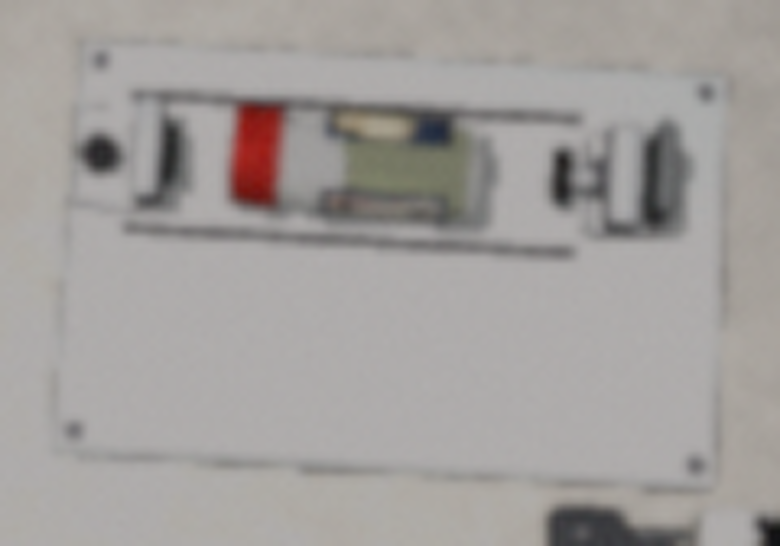

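The jar lies well between the lines: lid (257,155), base (488,178), axis about +3 mm at the lid end and −2 mm at the base. Next I move behind the jaw plate, back at (688,180).

Call:
arm_command --targets '[[[0.03, 0.02, 0, 0, 0, 0], [0.05, 0, 0, 0, 0, 0], [0.05, 0, 0, 0, 0, 0], [0.04, 0, 0, 0, 0, 0], [0.013, 0, 0, 0, 0, 0], [0, 0, 0, 0, 0, 0], [0, 0, 0.03, 0, 0, 0], [0, 0, 0.02, 0, 0, 0], [0, 0, 0.003, 0, 0, 0], [0, 0, 0, 0, 0, 0]]]'

```text
clock: 13.98
position: [0.6157, -0.1303, 0.0583]
ee_rot: [3.14, -0.085, -0.0]
force: [-0.1, -0.1, 0.3]
width: 0.007
gripper_force: 0.0
```

```bash
python3 -c "
from h import *
go(-.0,-.16,.06)"
```

```text
t 13.975 jig [[-0.0008 -0.1894]] z 0.0583 w 0.007 F(jig) [-0.12  0.11 -0.26]
shift in current tool [ 0.0008 -0.0294 -0.0017] in aligned tool [ 0.0008 -0.0294 -0.0017] turn [0.0001 0.0002 0.0001]
```

Call:
arm_command --targets '[[[0, -0.006, 0, 0, 0, 0], [0, -0.006, 0, 0, 0, 0], [0, -0.005, 0, 0, 0, 0], [0, -0.003, 0, 0, 0, 0], [0, -0.002, 0, 0, 0, 0], [0, -0.002, 0, 0, 0, 0], [0, -0.002, 0, 0, 0, 0], [0, -0.002, 0, 0, 0, 0], [0, -0.002, 0, 0, 0, 0], [0, -0.002, 0, 0, 0, 0]]]'

```text
clock: 15.22
position: [0.618, -0.0982, 0.0577]
ee_rot: [3.14, -0.085, -0.0]
force: [0.6, 0.2, -0.1]
width: 0.006
gripper_force: 0.0
```

Call:
arm_command --targets '[[[0, -0.002, 0, 0, 0, 0], [0, -0.002, 0, 0, 0, 0], [0, -0.002, 0, 0, 0, 0], [0, -0.002, 0, 0, 0, 0], [0, -0.002, 0, 0, 0, 0], [0, -0.002, 0, 0, 0, 0]]]'

```text
clock: 15.98
position: [0.6186, -0.0864, 0.0577]
ee_rot: [3.14, -0.085, -0.0]
force: [-0.2, -3.7, 0.6]
width: 0.002
gripper_force: 2.1
```

```bash
python3 -c "
from h import *
go(-.0,-.12,.06)"
```

```text
t 15.975 jig [[-0.0003 -0.1453]] z 0.0577 w 0.002 F(jig) [-0.03  3.75 -0.62]
shift in current tool [ 0.0003 -0.0253 -0.0023] in aligned tool [ 0.0003 -0.0253 -0.0023] turn [0.0002 0.     0.0001]
```

Call:
arm_command --targets '[[[0, -0.002, 0, 0, 0, 0], [0, -0.002, 0, 0, 0, 0], [0, -0.002, 0, 0, 0, 0], [0, -0.002, 0, 0, 0, 0], [0, -0.002, 0, 0, 0, 0], [0, -0.002, 0, 0, 0, 0], [0, -0.002, 0, 0, 0, 0], [0, -0.002, 0, 0, 0, 0]]]'

```text
clock: 16.98
position: [0.6195, -0.0703, 0.0578]
ee_rot: [3.14, -0.085, 0.0]
force: [0.2, -3.7, 1.0]
width: 0.004
gripper_force: 2.1
```

```bash
python3 -c "
from h import *
go(-.0,-.105,.06)
s=cam('scene');crop(s,195,140,135,110,5.4,'pics/s6.png')"
```

```text
t 16.975 jig [[-0.0002 -0.1292]] z 0.0578 w 0.004 F(jig) [ 0.36  3.66 -0.98]
shift in current tool [ 0.0002 -0.0242 -0.0022] in aligned tool [ 0.0002 -0.0242 -0.0022] turn [ 0.     -0.0001  0.0001]
```

View pics/s6.png

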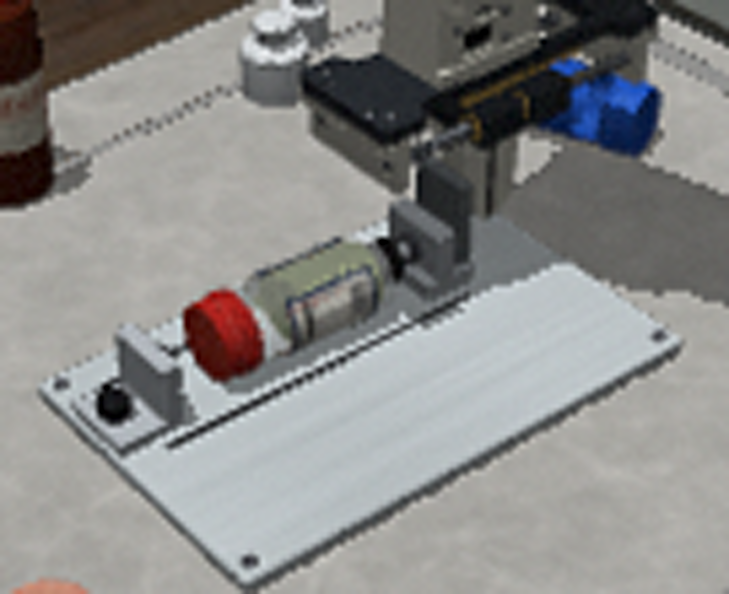

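The finger pushes the jaw plate, and the pad (395,255) is just reaching the jar's base (385,270). The lid (215,335) is still short of the stop (180,385).

Call:
arm_command --targets '[[[0, -0.0015, 0, 0, 0, 0], [0, -0.0015, 0, 0, 0, 0], [0, -0.0015, 0, 0, 0, 0], [0, -0.0015, 0, 0, 0, 0], [0, -0.0015, 0, 0, 0, 0], [0, -0.0015, 0, 0, 0, 0], [0, -0.0015, 0, 0, 0, 0], [0, -0.0015, 0, 0, 0, 0]]]'

```text
clock: 18.02
position: [0.6202, -0.0584, 0.0577]
ee_rot: [3.14, -0.085, -0.0]
force: [0.7, -4.5, -0.1]
width: 0.001
gripper_force: 2.3
```

```bash
cat > lid.py <<'E'
from h import *
go(-.0,-.105,.06)
t=cam('top')
hsv=cv2.cvtColor(t["pixels"],cv2.COLOR_RGB2HSV);m=cv2.inRange(hsv,(0,130,60),(8,255,255))|cv2.inRange(hsv,(172,130,60),(180,255,255))
m[:168]=0;m[210:]=0;m[:,:228]=0;m[:,260:]=0
M=cv2.moments(m,True);print("lid red",M["m00"],J(ray(t,[(M["m10"]/M["m00"],M["m01"]/M["m00"])],.0325)))
E
python3 lid.py
```

```text
t 18.025 jig [[-0.0003 -0.1172]] z 0.0577 w 0.001 F(jig) [0.92 4.47 0.06]
shift in current tool [ 0.0003 -0.0122 -0.0023] in aligned tool [ 0.0003 -0.0122 -0.0023] turn [0.0001 0.     0.0002]
lid red 84.0 [[-0.00082522  0.04860577]]
```

Call:
arm_command --targets '[[[0, -0.001, 0, 0, 0, 0], [0, -0.001, 0, 0, 0, 0], [0, -0.001, 0, 0, 0, 0], [0, -0.001, 0, 0, 0, 0], [0, -0.001, 0, 0, 0, 0], [0, -0.001, 0, 0, 0, 0], [0, -0.001, 0, 0, 0, 0], [0, -0.001, 0, 0, 0, 0], [0, -0.001, 0, 0, 0, 0]]]'

```text
clock: 19.2
position: [0.6206, -0.0494, 0.0577]
ee_rot: [3.14, -0.085, -0.0]
force: [1.0, -4.3, 0.1]
width: 0.003
gripper_force: 2.3
```

Call:
arm_command --targets '[[[0, -0.001, 0, 0, 0, 0], [0, -0.001, 0, 0, 0, 0]]]'

```text
clock: 19.45
position: [0.6208, -0.0473, 0.0578]
ee_rot: [3.14, -0.085, 0.0]
force: [0.7, -4.7, -0.2]
width: 0.007
gripper_force: 2.3
```

```bash
python3 lid.py
```

```text
t 19.45 jig [[-0.0002 -0.1062]] z 0.0578 w 0.007 F(jig) [0.92 4.69 0.24]
shift in current tool [ 0.0002 -0.0012 -0.0022] in aligned tool [ 0.0002 -0.0012 -0.0022] turn [ 0.     -0.0001  0.0002]
lid red 85.0 [[-0.00137927  0.05976355]]
```

Call:
arm_command --targets '[[[0, -0.001, 0, 0, 0, 0], [0, -0.001, 0, 0, 0, 0], [0, -0.001, 0, 0, 0, 0]]]'

```text
clock: 19.88
position: [0.6209, -0.0444, 0.0577]
ee_rot: [3.14, -0.085, 0.0]
force: [1.0, -3.9, 0.2]
width: 0.002
gripper_force: 2.3
```

Call:
arm_command --targets '[[[0, -0.001, 0, 0, 0, 0], [0, -0.001, 0, 0, 0, 0]]]'

```text
clock: 20.12
position: [0.621, -0.0424, 0.0577]
ee_rot: [3.14, -0.085, -0.0]
force: [-0.1, -5.1, 0.0]
width: 0.006
gripper_force: 2.3
```

```bash
python3 lid.py
```

```text
t 20.125 jig [[-0.0003 -0.1012]] z 0.0577 w 0.006 F(jig) [ 0.2   5.11 -0.04]
shift in current tool [ 0.0003  0.0038 -0.0023] in aligned tool [ 0.0003  0.0038 -0.0023] turn [0.     0.     0.0001]
lid red 97.0 [[-0.00123808  0.06599857]]
```

Call:
arm_command --targets '[[[0, -0.001, 0, 0, 0, 0], [0, -0.001, 0, 0, 0, 0], [0, 0, 0, 0, 0, 0]]]'

```text
clock: 20.55
position: [0.6211, -0.0402, 0.0577]
ee_rot: [-3.14, 0.085, -0.0]
force: [0.7, -3.7, -0.6]
width: 0.003
gripper_force: 1.9
```

```bash
python3 lid.py
```

```text
t 20.55 jig [[-0.0003 -0.099 ]] z 0.0577 w 0.003 F(jig) [0.9  3.63 0.55]
shift in current tool [ 0.0003  0.006  -0.0023] in aligned tool [ 0.0003  0.006  -0.0023] turn [-0.0002 -0.0001  0.0004]
lid red 101.0 [[-0.00187907  0.06840323]]
```

Call:
arm_command --targets '[[[0, -0.001, 0, 0, 0, 0], [0, -0.001, 0, 0, 0, 0]]]'

```text
clock: 20.85
position: [0.6212, -0.0387, 0.0577]
ee_rot: [3.14, -0.086, -0.0]
force: [0.5, -5.5, 1.2]
width: 0.005
gripper_force: 3.0
```

Call:
arm_command --targets '[[[0, -0.001, 0, 0, 0, 0], [0, -0.001, 0, 0, 0, 0]]]'

```text
clock: 21.1
position: [0.6212, -0.0375, 0.0577]
ee_rot: [3.139, -0.086, -0.0]
force: [-0.3, -7.6, 0.9]
width: 0.004
gripper_force: 3.9
```

```bash
python3 lid.py
```

```text
t 21.1 jig [[-0.0003 -0.0964]] z 0.0577 w 0.004 F(jig) [ 0.08  7.61 -0.88]
shift in current tool [ 0.0003  0.0086 -0.0023] in aligned tool [ 0.0003  0.0086 -0.0023] turn [ 0.0012  0.0002 -0.0006]
lid red 100.0 [[-0.00175903  0.06870087]]
```

Call:
arm_command --targets '[[[0, -0.001, 0, 0, 0, 0], [0, 0, 0, 0, 0, 0]]]'

```text
clock: 21.4
position: [0.6213, -0.0368, 0.0577]
ee_rot: [3.139, -0.087, -0.0]
force: [-0.1, -7.4, 1.1]
width: 0.005
gripper_force: 3.9
```

Call:
arm_command --targets '[[[0, -0.001, 0, 0, 0, 0], [0, 0, 0, 0, 0, 0]]]'

```text
clock: 21.65
position: [0.6213, -0.0362, 0.0577]
ee_rot: [3.138, -0.087, -0.0]
force: [-0.2, -8.6, 1.0]
width: 0.004
gripper_force: 4.4
```

Call:
arm_command --targets '[[[0, 0.001, 0, 0, 0, 0], [0, 0.002, 0, 0, 0, 0], [0, 0.004, 0, 0, 0, 0], [0, 0.01, 0, 0, 0, 0], [0, 0.03, 0, 0, 0, 0], [0, 0.04, -0.02, 0, 0, 0], [0, 0.04, -0.04, 0, 0, 0], [0, 0.05, -0.04, 0, 0, 0], [0, 0.05, -0.02, 0, 0, 0], [0, 0, 0, 0, 0, 0]]]'

```text
clock: 22.9
position: [0.6084, -0.267, 0.1787]
ee_rot: [3.136, -0.098, 0.004]
force: [-0.3, 0.3, -0.4]
width: 0.004
gripper_force: 0.0
```

```bash
python3 - <<'E'
exec(open('lid.py').read())
a=cv2.resize(t["pixels"][165:265,150:330,::-1],None,fx=4.2,fy=4.2,interpolation=cv2.INTER_CUBIC);cv2.imwrite("pics/t7.png",a)
E
```

```text
t 22.9 jig [[-0.0006 -0.3262]] z 0.1787 w 0.004 F(jig) [-0.33 -0.23  0.44]
shift in current tool [-0.0015 -0.2217  0.1177] in aligned tool [ 0.0006 -0.2212  0.1187] turn [ 0.0041 -0.0028 -0.0079]
lid red 101.0 [[-0.0018618   0.06860019]]
```

View pics/t7.png

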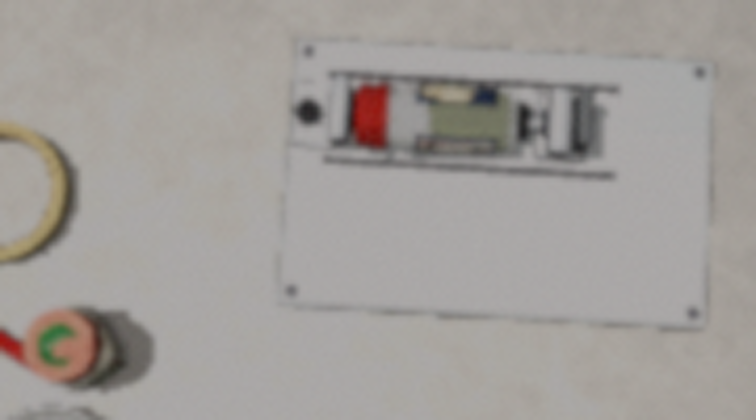

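The jar's lid (370,115) sits against the stop and the pad (522,122) is on its base. It lies between the lines, and the salt jar (62,345) is untouched.

```bash
python3 -c "
from cell import arm
print(arm.sign_off())"
```

```text
the job is handed in; nothing more can be done
None
```

The job is handed in at about 23 s: the jar was rolled between the two lines and slid against the end stop, where it stays lightly clamped (estimated peak on the glass about 5 N); the salt jar was left standing where it was.

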